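# Ready the stoppering slide and set its dosing dial

## Robot

A 6-joint arm with a two-finger parallel gripper is mounted at the origin on a cart in front of the work surface, level with it; the furniture and walls round the work are solid. World frame = base frame: x ahead of the robot, y to its left, z up, the work surface at z = 0. Lengths are in m, angles in rad, forces in N, time in s.
With the tool pointing down it reaches from about 0.275 to 0.875 m from the base axis. Payload 12.5 kg.
Tool frame: the origin (TCP) lies at the very end of the fingers, on their centre line; the grasp point (between the pads) lies 19 mm behind it; z points along the fingers, y is the line along which they close (so a half turn about z gives the same grasp; the last joint's range is limited). The gripper opens to 85 mm and grips with 20 to 120 N. Pads are 22 mm wide; open, the fingers measure 114 mm over their backs; the gripper's body (76 mm by 85 mm) begins 54 mm behind the grasp point. The pads swing forward as they close: fully open they stand 13 mm farther back than shut.
Start: joints at [-1.254, 0.351, 1.652, -0, 1.139, -0.085], TCP at [0.215, -0.506, 0.231] pointing down, gripper open.
Joint ranges: [-2.75, 2.75], [-0.79, 2.1], [0.01, 2.65], [-1.57, 4.71], [0.07, 3.14], [-2.87, 2.87]. Speed limits (rad/s): [2.22, 2.22, 2.79, 3.14, 3.14, 3.14].

## Interface

Orientations are given as a 3x3 rotation matrix whose columns are the frame's x, y, z axes.
In Python, from bench import manip gives the robot as it stands. Calls block until the motion is done:
- manip.move_ptp(position, orientation): joint-space move of the TCP to a pose.
- manip.move_l(position, attitude=None, max_speed=0.15): straight line of the TCP; attitude=None keeps the orientation; max_speed is the mean speed in m/s.
- manip.move_j(angles): joint-space move.
- manip.set_gripper(opening, effort=None): opening from 0.0 (shut) to 1.0 (fully open); effort is the grip in N (None keeps the last); returns when the fingers have stopped.
- manip.dwell(seconds).
- manip.inverse_kinematics(position, orientation): joint angles nearest the present ones, or None.
- manip.grab_frame(name): name is "side" or "top"; returns (picture, depth): 400x640x3 uint8, red, green, blue; 400x640 float32, m along the optical axis (not along the pixel's ray), 0 where there is no reading.
- manip.get_calibration(name): a dict with "camera_matrix" (3x3 intrinsics, pixels), "R" (3x3) and "t" (3): a world point X has camera coordinates R X + t. Camera axes: x right, y down, z forward; pixel columns grow to the right and rows downward; lengths in m; the calibration is good to about 2 mm. A picture is of the moment at which its call begins. get_calibration takes no time and is no camera call.
A pose or a line that the arm cannot do raises manip.Unreachable and nothing moves.
- manip.sign_off(): hands the job in; it is judged then, once.
Trained networks look in the newest picture that a camera, given by its name, has taken for a name from the list of things; names that differ only in an ending like _2 or _b are one class to them, and where a whole thing is asked for, a point or a joint stands for the part that bears it (a point fixed in the world has none). Each returns a list of dicts, best first, with "confidence" (0 to 1); they miss things now and then, are a little off and sometimes report something else, mostly with a low value. They report only what shows in the picture. A call takes as long as a camera call. They do not tell look-alikes from the thing itself.
- manip.look_for(camera, name): "at" ([x, y, z] in m, in world coordinates, good to about 4 mm: the middle of the surface that is visible of it).
Readings, each from a call of its own:
- manip.current_time(): time.
- manip.current_qpos(): joint angles.
- manip.current_joint_vel(): joint speeds.
- manip.current_joint_torque(): joint torques, N m.
- manip.current_ee_pos(): TCP position.
- manip.current_tcp_rot(): TCP orientation.
- manip.current_force(): force on the tool from outside, world axes, zero at the start.
- manip.current_ft_torque(): the same for the moment, N m.
- manip.current_grip_width(): opening from 0.0 (shut) to 1.0 (fully open).
- manip.current_grip_force(): force on a finger pad.
Only numpy, scipy, OpenCV 4.12 (cv2) and the standard library are available. Lean on these libraries where they do the work, as an engineer would, in place of code of your own. Each camera call takes 0.05 s, during which the arm holds its last target. There are 200 camera calls.

## Task

Get the stoppering slide ready: with the hand brush, not your fingers, sweep all the dropped stoppers off the bed into the catch tray at its left end and stand the brush back upright on its mat. Then swing the cam lever fully up to free the carriage, slide the carriage left fully against the end stop and swing the lever fully down to clamp it there. Last, turn the dosing dial back to its stop at the zero mark and forward (clockwise) exactly seven clicks, without overshooting; leave the bottles, tape and pen round about where they are.

Things in the scene. Friction and masses are not known exactly. Their poses are not given: they have to be found in the camera images.
- slide: Fixed aluminium stoppering slide. Origin: on the worktop under it; x away from the robot, y to the left along it, z up. In its frame, mm: flat bed at height 40, x -80 to +53, y -195 to +100; near fence x -90 to -80 and far guide rail x +53 to +87, both 62 high. At y +100 the bed ends in an open edge above the catch tray.
- bed_edge (a point): Middle of the bed's open left edge, on the bed's surface (slide's x -15, y +100, z 40 mm); axes as the slide. Beyond it, lower, is the catch tray.
- tray_mid (a point): Middle of the grey catch tray's floor, 4 mm above the worktop; axes as the slide. Inside, in the slide's frame, it runs x -86 to +51, y +100 to +221 mm; walls 4 mm thick and 62 mm high on three sides, the end of the bed being the fourth.
- carriage (a joint): Carriage on the rail, m: 0 = right end, grows to the left; 0.215 = against the end stop (a 90 mm high block at the rail's left end). In the slide's frame it is 60 mm wide about y = -0.160 + value; its table, 64 to 72 mm high, reaches over the bed, x -70 to +100 mm, too low to pass over stoppers; two 12 mm pins on it at x -50 mm. Slides with about 2 N when free; clamped it holds fast.
- cam_lever (a joint): Cam lever on the carriage, rad: 0 = clamped, pointing at the robot 18 degrees above level; 1.4 = free, upright (8 degrees past vertical). Hinge axis along the slide's y, at x +75 mm, 100 mm above the worktop, y as the carriage; 75 mm to the cross grip. Carriage free above about 0.9. Over-centre cam: about 5 N at the grip to move it either way; it stays where it is left.
- lever_grip (a point): Centre of the cross grip at the end of the cam lever (rod 9 mm thick): a black cylinder 20 mm in diameter, 26 mm long along the slide's y, with flat ends. Clamped, it is 123 mm above the worktop; upright, 174 mm.
- dial_box: Grey dosing control box, 90 x 90 x 48 mm, fixed on the worktop. Origin under its centre. On top: a dial, ringed by eleven short tick marks 30 degrees apart (the zero mark is longer, at the end of the scale on the side nearest the robot and left).
- dial (a joint): Click dial, rad: 0 = against its stop at the zero mark; grows clockwise as seen from above; eleven click positions 30 degrees (0.5236 rad) apart, so seven clicks from the stop is 3.665; end of travel 5.236. It takes about 0.1 N m to turn over a click and it snaps into the nearest click when let go.
- dial_grip (a point): Point on the dial's vertical axis at the height to grip, 82 mm above the worktop. The dial has a finger bar 40 mm long, 12 mm thick, 30 mm tall (60 to 90 mm above the worktop) along this frame's x axis, which turns with the dial; +x is the end with the white pointer line.
- brush: Hand brush standing on its bristles: black bristles 110 x 32 mm and 36 mm tall, wooden back 114 x 38 mm up to 53 mm, on it an upright wooden grip 72 mm long (x), 18 mm thick (y), up to 100 mm. Origin: centre of the underside of the bristles; x along the brush, z up. About 0.16 kg.
- brush_mat: Black rubber mat 130 x 80 x 4 mm on the worktop to the right, where the brush stands. Origin under its centre, x along its long side.
- stopper_a: Dark rubber stopper, 35 mm across the top, 30 mm tall. Upright on the bed of the slide at the start. Origin: centre of its small end (its underside as it stands). Three to six of the stoppers are there.
- stopper_b: Brown-red rubber stopper, 28 mm across, 28 mm tall. Upright on the bed of the slide at the start. Origin: centre of its small end (its underside as it stands). Three to six of the stoppers are there.
- stopper_c: Dark rubber stopper, 35 mm across the top, 30 mm tall. Upright on the bed of the slide at the start. Origin: centre of its small end (its underside as it stands). Three to six of the stoppers are there.
- stopper_d: Brown-red rubber stopper, 28 mm across, 28 mm tall. Upright on the bed of the slide at the start. Origin: centre of its small end (its underside as it stands). Three to six of the stoppers are there.
- stopper_e: Dark rubber stopper, 35 mm across the top, 30 mm tall. Upright on the bed of the slide at the start. Origin: centre of its small end (its underside as it stands). Three to six of the stoppers are there.
- stopper_f: Brown-red rubber stopper, 28 mm across, 28 mm tall. Upright on the bed of the slide at the start. Origin: centre of its small end (its underside as it stands). Three to six of the stoppers are there.
- reagent: Amber reagent bottle, 52 mm across, 97 mm tall, behind the slide; bystander.
- conical: Conical flask, 64 mm across, 114 mm tall, behind the slide; bystander.
- tape: Roll of tape, 72 mm across, 18 mm high, lying behind the slide; bystander.
- small_bottle: Clear reagent bottle, 46 mm across, 89 mm tall, to the right of the control box; bystander.
- pen: Marker pen, 139 mm long, lying to the right of the control box; bystander.
Not all that is in view belongs to the job. Leave any green or white look-alike of the stopper_c alone.

How it is judged:
By the outcome, as a careful person would: the job done as asked, in the order asked, and still so for the second after the job is handed in, with the robot touching nothing.
Of stopper_a, stopper_b, stopper_c, stopper_d, stopper_e, stopper_f only 3 to 6 are there at a start; the rules pass over those that are not, and their reading is None.
At some moment in a run one of stopper_a, stopper_b, stopper_c, stopper_d, stopper_e, stopper_f may be knocked a few centimetres aside while the robot is not near it.
Once in a run the grip may slacken for a moment while it holds something.
It also fails if it takes over 210 s, if anything falls off the work surface, if the arm or the gripper's body presses on something with over 40 N, if the wrist force passes 120 N, or if a joint passes its speed limit or range.

## Working session

There is one attempt and no reset: what is moved stays moved. The work goes in short steps, each a Python script; the robot and the scene stay as the last script left them, time stands still between calls to the robot, and variables do not carry over. Pictures are saved under pics/ and viewed, at most 14 in all, crops included, and the job is handed in when it is done.

```bash
ls; mkdir -p pics; cat > h.py <<'E'
import numpy as np, cv2
from bench import manip as m
def snap(cam,fn=None):
    im,d=m.grab_frame(cam)
    if fn: cv2.imwrite('pics/'+fn,im[:,:,::-1])
    return im,d
def cal(cam):
    c=m.get_calibration(cam); return np.array(c['camera_matrix']),np.array(c['R']),np.array(c['t'])
def cloud(cam,d):
    K,R,t=cal(cam); v,u=np.mgrid[:d.shape[0],:d.shape[1]]
    P=np.stack([(u-K[0,2])/K[0,0]*d,(v-K[1,2])/K[1,1]*d,d],-1)
    return (P-t)@R
def proj(cam,X):
    K,R,t=cal(cam); p=K@(R@np.array(X)+t); return p[:2]/p[2]
E
python3 - <<'E'
from h import *
for c in ('side','top'):
    im,d=snap(c,c+'0.png'); np.savez(c+'0.npz',im=im,d=d)
    K,R,t=cal(c); print(c,K[0,0],(-R.T@t).round(3),R[2].round(2))
    for n in ('slide','carriage','lever_grip','dial_box','dial_grip','brush','brush_mat','stopper_a','stopper_b','reagent','conical','tape','small_bottle','pen'):
        print(n,[(np.round(r['at'],3).tolist(),round(r['confidence'],2),proj(c,r['at']).round().tolist()) for r in m.look_for(c,n)])
print(m.current_time())
E
```

```text
pics
side 392.5442723001898 [0.485 0.923 0.821] [ 0.05 -0.8  -0.59]
slide [([0.496, 0.084, 0.04], 0.95, [336.0, 247.0])]
carriage [([0.501, -0.113, 0.069], 0.59, [336.0, 199.0])]
lever_grip [([0.503, -0.122, 0.114], 0.46, [335.0, 186.0])]
dial_box [([0.424, -0.281, 0.05], 0.7, [358.0, 176.0]), ([0.668, 0.21, 0.068], 0.22, [269.0, 270.0])]
dial_grip [([0.656, -0.002, 0.017], 0.48, [285.0, 232.0]), ([0.423, -0.304, 0.068], 0.43, [358.0, 169.0])]
brush [([0.594, -0.266, 0.053], 0.66, [311.0, 177.0])]
brush_mat [([0.44, 0.08, 0.066], 0.55, [355.0, 240.0]), ([0.629, -0.261, -0.002], 0.51, [302.0, 190.0])]
stopper_a [([0.366, 0.347, 0.031], 0.68, [389.0, 328.0]), ([0.366, 0.264, 0.028], 0.62, [386.0, 300.0]), ([0.755, 0.362, 0.03], 0.57, [225.0, 328.0]), ([0.516, 0.075, 0.07], 0.56, [329.0, 237.0]), ([0.523, 0.116, 0.069], 0.48, [326.0, 247.0])]
stopper_b [([0.366, 0.347, 0.031], 0.68, [389.0, 328.0]), ([0.366, 0.264, 0.028], 0.62, [386.0, 300.0]), ([0.755, 0.362, 0.03], 0.57, [225.0, 328.0]), ([0.516, 0.075, 0.07], 0.56, [329.0, 237.0]), ([0.523, 0.116, 0.069], 0.48, [326.0, 247.0])]
reag
[... 1512 characters left out ...]
[([0.754, 0.35, 0.03], 0.6, [202.0, 142.0]), ([0.52, 0.069, 0.07], 0.56, [284.0, 209.0]), ([0.523, 0.106, 0.068], 0.56, [273.0, 208.0]), ([0.462, 0.112, 0.071], 0.49, [271.0, 227.0]), ([0.447, 0.075, 0.071], 0.47, [282.0, 231.0]), ([0.361, 0.251, 0.027], 0.43, [231.0, 258.0]), ([0.586, -0.266, -0.002], 0.43, [384.0, 188.0]), ([0.367, 0.333, 0.03], 0.41, [206.0, 257.0])]
reagent [([0.663, 0.185, 0.071], 0.74, [248.0, 166.0])]
conical [([0.67, 0.088, 0.05], 0.67, [278.0, 164.0]), ([0.663, 0.188, 0.072], 0.51, [247.0, 166.0])]
tape [([0.659, -0.009, 0.02], 0.73, [308.0, 168.0])]
small_bottle [([0.358, -0.417, 0.078], 0.59, [437.0, 256.0])]
pen [([0.458, -0.47, 0.011], 0.59, [447.0, 225.0])]
1.5
```

```bash
python3 - <<'E'
import cv2
a=cv2.imread('pics/top0.png')[120:300,170:480]; cv2.imwrite('pics/t1.png',cv2.resize(a,None,fx=2.55,fy=2.55,interpolation=cv2.INTER_CUBIC))
a=cv2.imread('pics/side0.png')[130:350,200:440]; cv2.imwrite('pics/s1.png',cv2.resize(a,None,fx=2.7,fy=2.7,interpolation=cv2.INTER_CUBIC))
E
```

```text
(no output)
```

View pics/t1.png

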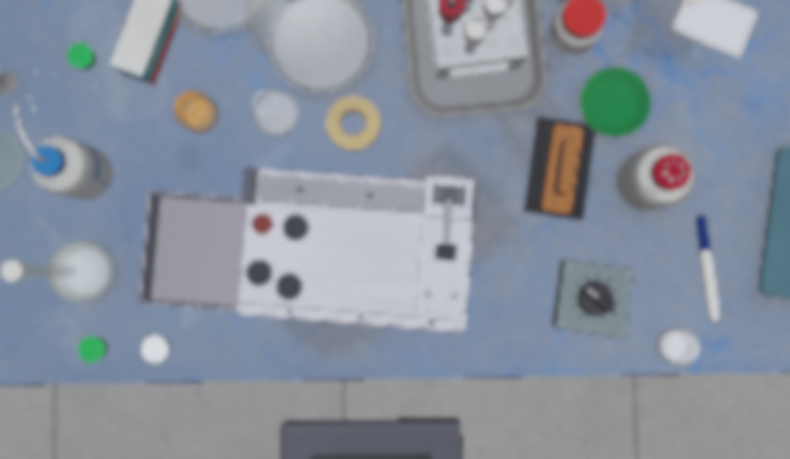

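View pics/s1.png

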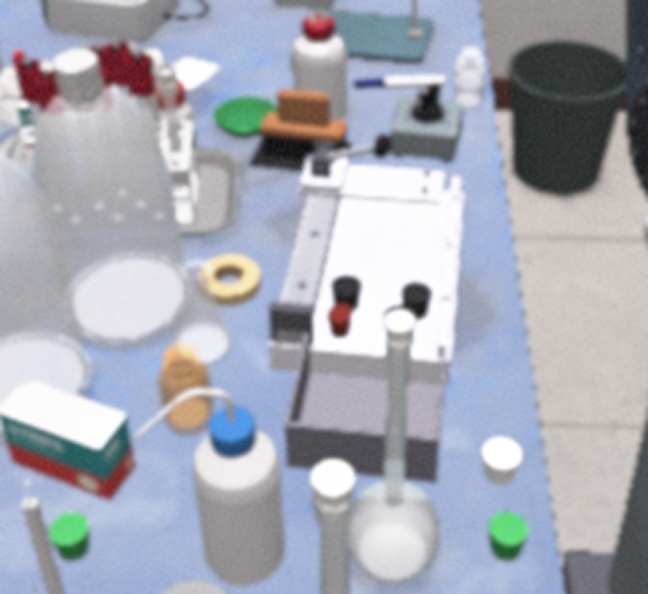

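```bash
cat > fit.py <<'E'
from h import *
from scipy.optimize import minimize
P=[]
for c in ('side','top'):
    f=np.load(c+'0.npz'); q=cloud(c,f['d'])[f['d']>0]; P.append(q.reshape(-1,3))
def fit(H,x0,rad,lab,cen=(0,0),steps=(.015,.015,.1),extra=()):
    for i,src in enumerate((P[0],P[1],np.vstack(P))):
        S=src[(np.hypot(src[:,0]-x0[0],src[:,1]-x0[1])<rad+.05)&(src[:,2]<.2)]
        def cost(p):
            c,s=np.cos(p[2]),np.sin(p[2]); d=S[:,:2]-p[:2]
            x=c*d[:,0]+s*d[:,1]; y=-s*d[:,0]+c*d[:,1]
            h=H(x,y,*p[3:]); e=np.abs(S[:,2]-h); e=np.where(np.isnan(e),.012,np.minimum(e,.02)); return e.mean()
        best=None
        for a in (-1,0,1):
          for b in (1,-1):
            n=len(x0); st=np.array(list(steps)+list(extra))*b
            st0=np.array(x0,float); st0[2]+=a*.08
            r=minimize(cost,st0,method='Nelder-Mead',options=dict(initial_simplex=np.vstack([st0]+[st0+st*np.eye(n)[k] for k in range(n)]),maxiter=600,xatol=1e-5,fatol=1e-8))
            if best is None or r.fun<best.fun: best=r
        print(lab,('side','top','both')[i],best.x.round(4),round(best.fun,5),len(S))
    return best.x
def Hs(x,y,v):
    h=np.full(x.shape,np.nan)
    o=(x>-.12)&(x<.12)&(y>-.23)&(y<.25); h[o]=0
    h[(x>-.09)&(x<.087)&(y>-.195)&(y<.1)]=.062
    h[(x>-.08)&(x<.053)&(y>-.195)&(y<.1)]=.040
    h[(x>-.09)&(x<.055)&(y>.1)&(y<.225)]=.062
    h[(x>-.086)&(x<.051)&(y>.1)&(y<.221)]=.004
    yc=-.16+v
    h[(x>-.07)&(x<.1)&(abs(y-yc)<.03)]=.072
    h[(x>-.04)&(x<.1)&(abs(y-yc)<.017)]=np.nan
    h[(x>.05)&(y>.08)&(y<.105)]=np.nan
    return h
def Hb(x,y,*a):
    h=np.full(x.shape,np.nan); h[(abs(x)<.075)&(abs(y)<.05)]=0
    h[(abs(x)<.065)&(abs(y)<.04)]=.004
    h[(abs(x)<.057)&(abs(y)<.019)]=.053; h[(abs(x)<.036)&(abs(y)<.009)]=.100; return h
def Hd(x,y,*a):
    h=np.full(x.shape,np.nan); h[(abs(x)<.065)&(abs(y)<.065)]=0; h[(abs(x)<.045)&(abs(y)<.045)]=.048; h[np.hypot(x,y)<.028]=np.nan; return h
s=fit(Hs,[.5,-.0,-.05,.03],.22,'slide',extra=(.02,))
b=fit(Hb,[.588,-.267,1.45],.05,'brush')
d=fit(Hd,[.424,-.313,-.05],.05,'box')
Q=np.vstack(P)
for nm,src in (('side',P[0]),('top',P[1])):
    S=src[(np.hypot(src[:,0]-d[0],src[:,1]-d[1])<.03)&(src[:,2]>.07)]
    r=cv2.minAreaRect((S[:,:2]*1000).astype(np.float32)); print('bar',nm,r,S[:,2].max(),len(S))
    S=src[(np.hypot(src[:,0]-b[0],src[:,1]-b[1])<.06)&(src[:,2]>.08)]
    r=cv2.minAreaRect((S[:,:2]*1000).astype(np.float32)); print('grip',nm,r,np.percentile(S[:,2],90),len(S))
E
python3 fit.py
```

```text
slide side [ 0.4949  0.0378 -0.093   0.004 ] 0.00884 14001
slide top [ 0.4935  0.0339 -0.0966  0.0008] 0.00805 17885
slide both [ 4.94e-01  3.45e-02 -9.55e-02  1.00e-04] 0.00848 31886
brush side [ 0.5606 -0.2312  1.2384] 0.01209 1360
brush top [ 0.565  -0.2511  1.2119] 0.01045 2815
brush both [ 0.5632 -0.2501  1.2796] 0.01109 4175
box side [ 0.4214 -0.3146 -0.0593] 0.00965 1153
box top [ 0.42   -0.317  -0.1748] 0.00794 2786
box both [ 0.4201 -0.3169 -0.1793] 0.00849 3939
bar side ((419.9462585449219, -312.38897705078125), (45.49506378173828, 15.04509162902832), 43.30752182006836) 0.09194537758980009 57
grip side ((584.7899780273438, -272.0934753417969), (19.184955596923828, 65.7216567993164), 81.4348373413086) 0.10216497048343438 133
bar top ((420.7852783203125, -315.5570983886719), (38.780521392822266, 11.567770004272461), 50.78556442260742) 0.09511869025756159 56
grip top ((583.0419311523438, -278.663818359375), (18.514406204223633, 63.69907760620117), 81.05274963378906) 0.10563940802446926 126
```

```bash
python3 - <<'E'
import cv2
t=cv2.imread('pics/top0.png')[215:260,380:425]; s=cv2.imread('pics/side0.png')[150:195,335:380]
f=lambda a:cv2.resize(a,None,fx=8.5,fy=8.5,interpolation=cv2.INTER_CUBIC)
cv2.imwrite('pics/d1.png',cv2.hconcat([f(t),f(s)]))
E
```

```text
(no output)
```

View pics/d1.png

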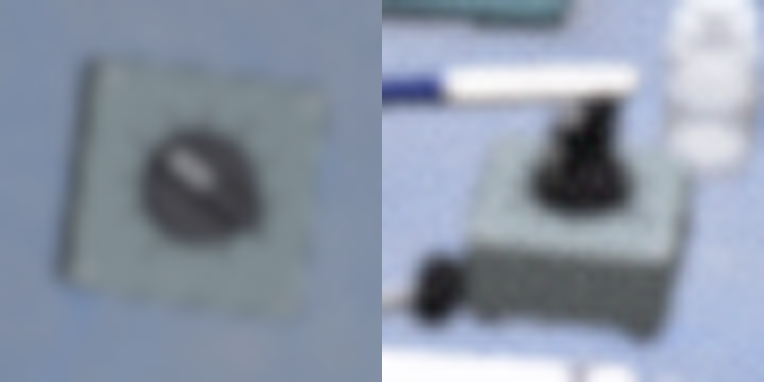

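The bed has four stoppers, at top-crop pixels (262,224) red and (295,227), (258,272), (288,286) dark. The green and white look-alikes are on the worktop and don't belong to the job. The dial pointer faces up-left, at about 47–51° in world axes, which is click 3. I'll refine the brush, box and lever estimates.

```bash
sed -i '/^s=fit/,$d' fit.py; cat > f2.py <<'E'
from fit import *
b=fit(Hb,[.585,-.274,-.15],.03,'brush')
def Hm(x,y,*a):
    h=Hb(x,y); h[h>.01]=np.nan; return h
d=fit(Hd,[.421,-.315,-.15],.02,'box')
f=np.load('top0.npz'); im=f['im'].astype(int); C=cloud('top',f['d'])
def reg(mask,n):
    p=C[mask]; r=cv2.minAreaRect((p[:,:2]*1000).astype(np.float32)); print(n,np.round(r[0],1),np.round(r[1],1),round(r[2],1),len(p),np.median(p[:,2]).round(4))
near=np.hypot(C[...,0]-.59,C[...,1]+.267)<.1
reg(near&(im.sum(-1)<170)&(C[...,2]<.02),'mat dark'); 
reg(near&(C[...,2]>.04)&(C[...,2]<.075)&(im[...,0]-im[...,2]>40),'back')
for c in ('side','top'):
    f=np.load(c+'0.npz'); Q=cloud(c,f['d']); I=f['im'].astype(int).sum(-1)
    k=(abs(Q[...,0]-.49)<.06)&(abs(Q[...,1]+.123)<.04)&(Q[...,2]>.108)&(Q[...,2]<.16)&(I<240)
    p=Q[k]; print('lever grip',c,len(p),p.mean(0).round(4),p.min(0).round(3),p.max(0).round(3))
    for n in ((.52,.069),(.523,.106),(.462,.112),(.447,.075)):
        k=(np.hypot(Q[...,0]-n[0],Q[...,1]-n[1])<.022)&(Q[...,2]>.06)&(I<330); p=Q[k]; print('stop',c,p.mean(0).round(3),len(p))
    for l in ((-.0149,.1,.04),(-.05,-.159,.072)):
        pass
E
python3 f2.py
```

```text
brush side [ 0.5866 -0.274  -0.1825] 0.01073 903
brush top [ 0.5869 -0.2798 -0.1925] 0.00644 1749
brush both [ 0.5869 -0.2796 -0.1845] 0.0083 2652
box side [ 0.4209 -0.3189 -0.1673] 0.00946 775
box top [ 0.42   -0.317  -0.1823] 0.00505 1359
box both [ 0.4201 -0.3169 -0.1744] 0.00673 2134
mat dark [ 557.8 -308.2] [ 2.3 47.4] 78.6 9 0.0045
back [ 587.2 -279.5] [ 38.9 112.5] 80.6 254 0.056
lever grip side 33 [ 0.486  -0.1155  0.127 ] [ 0.475 -0.146  0.109] [ 0.543 -0.106  0.133]
stop side [0.52  0.072 0.068] 67
stop side [0.524 0.112 0.067] 48
stop side [0.454 0.101 0.07 ] 5
stop side [0.445 0.082 0.068] 71
lever grip top 12 [ 0.4844 -0.1243  0.1328] [ 0.481 -0.129  0.13 ] [ 0.488 -0.12   0.136]
stop top [0.52  0.063 0.071] 52
stop top [0.525 0.107 0.067] 22
stop top [0.463 0.111 0.07 ] 55
stop top [0.445 0.073 0.069] 57
```

```bash
cat >> h.py <<'E'
SL=np.array([.494,.036]); SY=-.0955
def W(lx,ly):
    c,s=np.cos(SY),np.sin(SY); return SL+[c*lx-s*ly,s*lx+c*ly]
def Rz(a):
    c,s=np.cos(a),np.sin(a); return np.array([[c,s,0],[s,-c,0],[0,0,-1.]])
def st(l=''):
    print(l,'t%.1f'%m.current_time(),'p',np.round(m.current_ee_pos(),4),'F',np.round(m.current_force(),1),'grip %.3f'%m.current_grip_width(),'%.0f'%m.current_grip_force(),flush=True)
BX,BY,BA=.586,-.277,-.175
E
python3 - <<'E'
from h import *
print(np.round(m.current_tcp_rot(),2).tolist())
for a in (BA,BA+np.pi): print(a,m.inverse_kinematics([BX,BY,.067],Rz(a)))
a=BA
m.set_gripper(.6,60)
m.move_ptp([BX,BY,.17],Rz(a)); st()
m.move_l([BX,BY,.067],max_speed=.1); st('down')
m.set_gripper(0,80); st('grip')
im,d=snap('side','g.png')
m.move_l([BX,BY,.225],max_speed=.15); st('up')
print(m.current_qpos())
E
```

```text
[[0.92, 0.39, 0.0], [0.39, -0.92, 0.0], [0.0, -0.0, -1.0]]
-0.175 [-5.13369066e-01  7.16159499e-01  1.49552073e+00 -4.44089210e-16
  9.29912430e-01  1.23242726e+00]
2.9665926535897933 [-5.13369066e-01  7.16159499e-01  1.49552073e+00 -4.44089210e-16
  9.29912430e-01 -1.90916539e+00]
 t3.5 p [ 0.5856 -0.2778  0.1702] F [-0.  -0.9 -0.7] grip 0.602 0
down t4.7 p [ 0.5864 -0.2772  0.0677] F [-0.5  0.2  0.1] grip 0.596 0
grip t5.1 p [ 0.5863 -0.2772  0.0676] F [ 0.1 -0.   4.3] grip 0.197 79
up t6.4 p [ 0.5856 -0.2768  0.2239] F [-0.5 -0.  -1.5] grip 0.199 78
[-5.13372819e-01  5.37117951e-01  1.38431879e+00  4.70508640e-05
  1.22197326e+00  1.23240920e+00]
```

```bash
cat > sweep.py <<'E'
from h import *
def sweep(y0,y1=.112):
    x=-.0135
    p=W(x,y0); m.move_l([*p,.225],Rz(SY),max_speed=.2); st('over')
    m.move_l([*p,.115],max_speed=.15); 
    z=.115
    while z>.1025:
        z-=.002; m.move_l([*p,z],max_speed=.05)
        if m.current_force()[2]>.8: break
    st('on bed'); z+=.0008
    for y in np.arange(y0+.03,y1+.001,.02):
        m.move_l([*W(x,y),z],max_speed=.07)
        F=m.current_force()
        if np.hypot(*F[:2])>12: st('hard %.3f'%y)
    m.move_l([*W(x,y1),z],max_speed=.05); st('end')
E
python3 - <<'E'
from sweep import *
sweep(-.06)
m.move_l([*W(-.0135,.085),.104],max_speed=.1); m.move_l([*W(-.0135,.085),.225],max_speed=.15)
m.move_l([*W(-.0135,-.1),.225],max_speed=.25); st('back')
a,_=snap('top'); b,_=snap('side')
cv2.imwrite('pics/sw.png',np.hstack([cv2.resize(a[150:270,210:400],None,fx=2.1,fy=2.1*1.1,interpolation=2),cv2.resize(b[160:340,240:470],(400,int(120*2.1*1.1)),interpolation=2)])[:,:,::-1])
for c in ('top','side'):
    print(c,[(np.round(r['at'],3).tolist(),round(r['confidence'],2)) for r in m.look_for(c,'stopper_a')])
E
```

```text
over t7.9 p [ 0.4752 -0.023   0.2249] F [-0.7 -0.1 -0.8] grip 0.198 78
on bed t10.3 p [ 0.4751 -0.0225  0.1035] F [-3.  -0.2  6.9] grip 0.199 79
end t14.2 p [0.4912 0.1487 0.1038] F [ 0.1 -0.4 -0.9] grip 0.202 81
back t16.4 p [ 0.471  -0.0616  0.2247] F [ 0.9  0.3 -1.8] grip 0.200 81
top [([0.466, 0.16, 0.032], 0.58), ([0.532, 0.157, 0.027], 0.53), ([0.37, 0.334, 0.028], 0.49), ([0.439, 0.185, 0.039], 0.41)]
side [([0.75, 0.361, 0.033], 0.8), ([0.495, 0.168, 0.028], 0.72), ([0.436, 0.193, 0.034], 0.67), ([0.363, 0.263, 0.029], 0.59), ([0.371, 0.344, 0.029], 0.47), ([0.654, 0.002, 0.018], 0.18)]
```

View pics/sw.png

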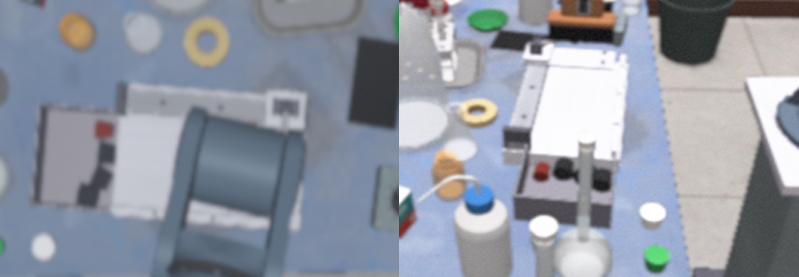

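All four stoppers are in the tray and the bed is clear. Next, the brush goes back on its mat.

```bash
python3 - <<'E'
from h import *
print('brush px',proj('top',[BX,BY,.004]))
im,d=snap('top'); C=cloud('top',d)
k=(np.hypot(C[...,0]-.586,C[...,1]+.275)<.09)&(im.astype(int).sum(-1)<150)&(C[...,2]<.02)
p=(C[k][:,:2]*1000).astype(np.float32); print('mat',cv2.minAreaRect(p),len(p))
m.move_l([BX,BY,.225],Rz(BA),max_speed=.2); st('over')
m.move_l([BX,BY,.082],max_speed=.15)
z=.082
while z>.0655:
    z-=.002; m.move_l([BX,BY,z],max_speed=.05)
    if m.current_force()[2]>.5: break
st('placed')
m.set_gripper(.5); st('open')
m.move_l([BX,BY,.2],max_speed=.15); st('up')
E
```

```text
brush px [387.41039036 187.9149749 ]
mat ((0.0, 0.0), (0.0, 0.0), 0.0) 0
over t18.1 p [ 0.5858 -0.2765  0.225 ] F [-0.2  0.3 -1.6] grip 0.198 81
placed t21.1 p [ 0.5861 -0.2772  0.0675] F [-6.6  1.8 13. ] grip 0.202 84
open t21.5 p [ 0.586  -0.277   0.0659] F [ 0.3 -0.4  0.1] grip 0.497 0
up t22.6 p [ 0.5856 -0.2768  0.1989] F [-0.2 -0.9 -0.6] grip 0.498 0
```

```bash
cat > lev.py <<'E'
from h import *
def G(phi,v,off=(0,0,0)):
    ph=np.radians(phi); p=W(.075-.075*np.cos(ph)+off[0],-.16+v)
    return np.array([*p,.1+.075*np.sin(ph)-.019+off[2]])
E
python3 - <<'E'
from lev import *
g=G(18,.001)
m.move_l(g+[0,0,.1],Rz(SY),max_speed=.2); st('over')
m.move_l(g+[0,0,.002],max_speed=.1); st('at')
m.set_gripper(0,30); st('grip')
for ph in range(24,97,6):
    m.move_l(G(ph,.001),max_speed=.06); st(ph)
E
```

```text
over t23.6 p [ 0.483  -0.1232  0.2041] F [ 0.6 -0.7  0. ] grip 0.500 0
at t24.8 p [ 0.4828 -0.1227  0.1067] F [-0.4 -0.6  0.5] grip 0.501 0
grip t25.1 p [ 0.4827 -0.1228  0.1067] F [-1.4 -1.2  4.5] grip 0.299 35
24 t25.3 p [ 0.4846 -0.1226  0.1114] F [-5.6  0.9  2.4] grip 0.301 34
30 t25.6 p [ 0.4884 -0.123   0.1188] F [-6.2  0.9  2.6] grip 0.299 34
36 t25.9 p [ 0.4931 -0.1235  0.1258] F [-7.2  2.8  2.8] grip 0.292 33
42 t26.2 p [ 0.4984 -0.124   0.1319] F [-5.8  1.7  3. ] grip 0.300 33
48 t26.4 p [ 0.5039 -0.1245  0.1374] F [-5.5  2.3  1.9] grip 0.295 32
54 t26.7 p [ 0.5101 -0.1252  0.1423] F [-5.3  1.7  4.2] grip 0.293 32
60 t27.0 p [ 0.5165 -0.1258  0.1464] F [-5.4  1.   3.8] grip 0.294 32
66 t27.3 p [ 0.5235 -0.1266  0.1499] F [-3.5  1.1  3.7] grip 0.296 31
72 t27.6 p [ 0.5306 -0.1273  0.1526] F [-4.1  0.5  4.8] grip 0.296 31
78 t27.9 p [ 0.5382 -0.128   0.1546] F [-3.3  0.7  5.2] grip 0.295 31
84 t28.1 p [ 0.546  -0.1287  0.1558] F [-3.5  1.4  4.7] grip 0.295 30
90 t28.4 p [ 0.5538 -0.1295  0.1562] F [-2.   1.5  5. ] grip 0.297 30
96 t28.7 p [ 0.5617 -0.1303  0.1559] F [-1.9 -0.1  4.9] grip 0.295 30
```

```bash
python3 - <<'E'
from lev import *
for ph in (99,101,103,105):
    m.move_l(G(ph,.001),max_speed=.05); st(ph)
    if m.current_force()[0]<-12: break
m.move_l(G(99,.001),max_speed=.05)
st('rel'); a,_=snap('side','up.png'); cv2.imwrite('pics/up1.png',cv2.resize(a[120:260,250:450],None,fx=3,fy=3,interpolation=2)[:,:,::-1])
F0=m.current_force()
for v in np.arange(.02,.231,.01):
    m.move_l(G(98,v),max_speed=.06)
    F=m.current_force()-F0
    if v>.19 or abs(F[1])>6: st('%.3f'%v)
    if np.hypot(*F[:2])>14: break
E
```

```text
99 t29.0 p [ 0.5656 -0.1306  0.1555] F [-0.9  1.7  5.9] grip 0.298 30
101 t29.2 p [ 0.5682 -0.1309  0.1551] F [-1.1  1.4  5.8] grip 0.295 29
103 t29.5 p [ 0.5708 -0.1311  0.1546] F [-1.4  1.2  6. ] grip 0.299 29
105 t29.7 p [ 0.5734 -0.1314  0.154 ] F [-1.5  0.4  5.5] grip 0.297 29
rel t30.0 p [ 0.5652 -0.1306  0.155 ] F [ 1.2  0.4 -1.3] grip 0.300 31
0.200 t36.2 p [0.5829 0.0682 0.1552] F [ 2.4  1.8 -7.9] grip 0.296 30
0.210 t36.5 p [0.5839 0.0782 0.1552] F [ 2.8  1.7 -7.8] grip 0.295 30
0.220 t36.9 p [0.5844 0.0843 0.1554] F [ -1.7 -26.2  -3.5] grip 0.295 31
```

View pics/up1.png

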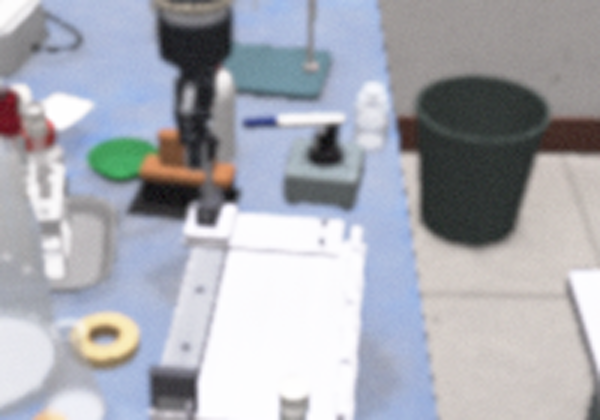

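```bash
python3 - <<'E'
from lev import *
for ph in (101,104,107,110,113,116):
    m.move_l(G(ph,.2165),max_speed=.05); st(ph)
    if m.current_force()[0]<-14: break
a,_=snap('side'); b,_=snap('top'); cv2.imwrite('pics/up2.png',np.hstack([cv2.resize(a[160:290,240:380],None,fx=3,fy=3,interpolation=2),cv2.resize(b[140:270,220:350],None,fx=3,fy=3,interpolation=2)])[:,:,::-1])
E
```

```text
101 t37.1 p [0.5881 0.0831 0.155 ] F [-3.2 -7.5 -1.3] grip 0.297 32
104 t37.4 p [0.592  0.0828 0.1544] F [-2.8 -8.6  1.7] grip 0.296 32
107 t37.6 p [0.5958 0.0823 0.1536] F [-2.1 -9.2  2.6] grip 0.297 32
110 t37.9 p [0.5992 0.0821 0.1525] F [-5.7 -8.3  6.6] grip 0.293 32
113 t38.1 p [0.6011 0.0819 0.1515] F [-19.5  -7.8  17.1] grip 0.294 30
```

View pics/up2.png

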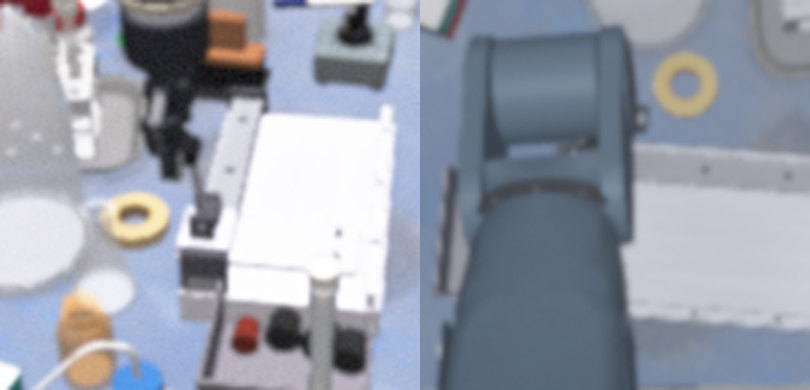

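```bash
python3 - <<'E'
from lev import *
m.set_gripper(.5); p=np.array(m.current_ee_pos()); m.move_l(p+[0,0,.08],max_speed=.15); 
m.move_l(p+[-.05,-.2,.12],max_speed=.25); st()
for c in ('side','top'):
    im,d=snap(c); Q=cloud(c,d); I=im.astype(int).sum(-1)
    k=(abs(Q[...,0]-.59)<.06)&(abs(Q[...,1]-.083)<.03)&(Q[...,2]>.14)&(Q[...,2]<.2)&(I<240)
    q=Q[k]; print(c,len(q),q.mean(0).round(4),q.min(0).round(4),q.max(0).round(4))
    k=(abs(Q[...,0]-.5)<.15)&(abs(Q[...,1]-.083)<.06)&(Q[...,2]>.066)&(Q[...,2]<.079)
    q=Q[k]; l=(q[:,:2]-SL)@np.array([[np.cos(SY),-np.sin(SY)],[np.sin(SY),np.cos(SY)]]); print('table local',np.percentile(l,[1,50,99],axis=0).round(4).tolist())
    cv2.imwrite('pics/r_%s.png'%c,im[:,:,::-1])
print(G(98.2,.215)+[0,0,.019])
E
```

```text
t40.2 p [ 0.5534 -0.1164  0.2698] F [-0.4 -0.8  0.6] grip 0.501 0
side 44 [0.5855 0.0908 0.1789] [0.578  0.0757 0.1673] [0.5932 0.099  0.1844]
table local [[-0.068, 0.0277], [0.0013, 0.061], [0.0916, 0.103]]
top 29 [0.5831 0.0809 0.1836] [0.5765 0.0733 0.1786] [0.5892 0.0891 0.1873]
table local [[-0.0702, 0.018], [-0.0074, 0.0519], [0.0936, 0.0855]]
[0.5845512  0.08257774 0.17423322]
```

```bash
python3 - <<'E'
from lev import *
v=.2155; g=G(98.2,v)
m.move_l(g+[0,0,.1],max_speed=.2); m.move_l(g,max_speed=.1); st('at')
m.set_gripper(0,70); st('grip')
for ph in range(92,9,-6):
    m.move_l(G(ph,v),max_speed=.06)
    if ph<50: st(ph)
    if m.current_force()[2]>20: break
m.set_gripper(.5); p=np.array(m.current_ee_pos()); m.move_l([*p[:2],.2],max_speed=.15)
m.set_gripper(0,40); g=G(18,v)
m.move_l([*g[:2],.16],max_speed=.15)
z=.142
while z>.116:
    m.move_l([*g[:2],z],max_speed=.04); f=m.current_force()[2]
    if f>18: break
    z-=.002
st('pressed'); m.move_l([*g[:2],.2],max_speed=.15)
m.move_l([.42,-.25,.27],max_speed=.25); st()
for c in ('side','top'):
    im,d=snap(c); Q=cloud(c,d); I=im.astype(int).sum(-1)
    k=(abs(Q[...,0]-.5)<.06)&(abs(Q[...,1]-.093)<.03)&(Q[...,2]>.108)&(Q[...,2]<.2)&(I<240)
    q=Q[k]; print(c,len(q),q.mean(0).round(4),q.min(0).round(4),q.max(0).round(4))
    cv2.imwrite('pics/c_%s.png'%c,im[:,:,::-1])
print(G(18,.215)+[0,0,.019])
a=cv2.imread('pics/c_side.png'); b=cv2.imread('pics/c_top.png'); cv2.imwrite('pics/cl.png',np.hstack([cv2.resize(a[150:300,230:390],None,fx=2.5,fy=2.5,interpolation=2),cv2.resize(b[130:280,220:380],None,fx=2.5,fy=2.5,interpolation=2)]))
E
```

```text
at t42.6 p [0.585  0.0831 0.1559] F [0.9 0.2 0.5] grip 0.501 0
grip t42.9 p [0.585  0.0831 0.1561] F [-1.8 -0.7  5.6] grip 0.291 69
44 t45.5 p [0.5214 0.0891 0.1341] F [ 1.9 -2.1  5.8] grip 0.289 73
38 t45.8 p [0.5164 0.0896 0.128 ] F [ 4.6 -2.   3.9] grip 0.289 77
32 t46.0 p [0.5119 0.0901 0.1213] F [ 5.8 -2.1  3.3] grip 0.292 80
26 t46.3 p [0.5081 0.0905 0.1144] F [ 4.7 -3.4  2.6] grip 0.291 82
20 t46.6 p [0.5054 0.0906 0.1073] F [ 6.  -3.8  2.3] grip 0.293 84
14 t46.9 p [0.5037 0.0909 0.0999] F [ 9.2 -3.5  1.8] grip 0.296 86
pressed t51.0 p [0.5031 0.091  0.1321] F [-11.7  -0.7  30. ] grip -0.001 15
 t53.2 p [ 0.42   -0.2492  0.2697] F [-0.1 -0.6  0.2] grip 0.000 0
side 29 [0.5046 0.0991 0.1299] [0.4989 0.0838 0.1217] [0.5099 0.1069 0.1337]
top 12 [0.5041 0.0885 0.1315] [0.5009 0.084  0.1266] [0.5073 0.0934 0.1373]
[0.50289855 0.09039936 0.12317627]
```

View pics/cl.png

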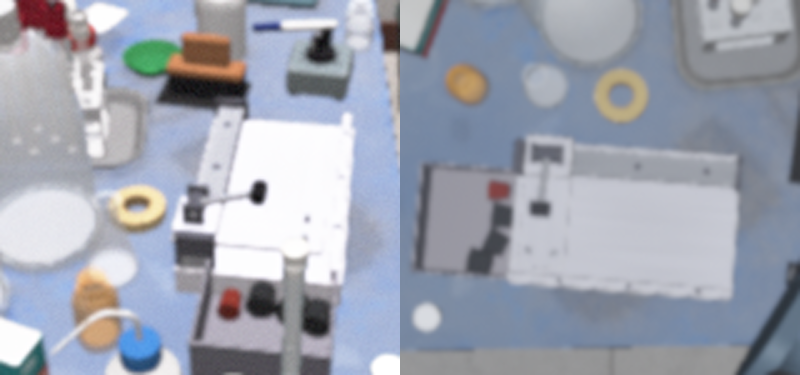

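```bash
cat > dial.py <<'E'
from h import *
D=np.array([.4205,-.3155]); ZG=.0655
def R(a): return Rz(np.radians(a))
def yaw():
    r=np.array(m.current_tcp_rot()); return np.degrees(np.arctan2(r[1,0],r[0,0]))
def turn(a): m.move_l([*D,ZG],R(a),max_speed=.05)
def info(l): print(l,'yaw %.1f'%yaw(),'Mz %.3f'%m.current_ft_torque()[2],'F',np.round(m.current_force(),1),'g %.3f'%m.current_grip_width(),'t%.1f'%m.current_time(),flush=True)
E
python3 - <<'E'
from dial import *
m.set_gripper(.5,45)
m.move_ptp([*D,.15],R(50)); info('over'); m.move_l([*D,ZG],max_speed=.08); info('down')
m.set_gripper(0,45); info('grip')
for a in range(55,152,5 ):
    turn(a); info(a)
    if abs(m.current_ft_torque()[2])>.6: break
E
```

```text
over yaw 49.9 Mz -0.033 F [-0.1  0.2  0.2] g 0.496 t54.8
down yaw 50.0 Mz 0.027 F [ 0.3  0.6 -0.2] g 0.501 t56.0
grip yaw 50.0 Mz 0.052 F [ 4.1 -3.3 -1. ] g 0.133 t56.4
55 yaw 55.0 Mz -0.074 F [ 5.4 -2.7 -1. ] g 0.128 t56.6
60 yaw 60.0 Mz 0.022 F [ 5.8 -4.6 -2.4] g 0.130 t56.9
65 yaw 65.0 Mz -0.093 F [ 7.1 -4.8 -2.6] g 0.132 t57.1
70 yaw 70.0 Mz 0.008 F [ 7.7 -4.5 -3.6] g 0.128 t57.4
75 yaw 75.0 Mz 0.066 F [ 8.5 -5.4 -4.6] g 0.130 t57.6
80 yaw 80.0 Mz 0.024 F [ 9.5 -4.8 -5.4] g 0.131 t57.9
85 yaw 85.0 Mz -0.133 F [10.5 -4.8 -5.2] g 0.134 t58.1
90 yaw 90.0 Mz 0.028 F [12.2 -4.8 -6.9] g 0.129 t58.4
95 yaw 95.0 Mz 0.010 F [13.2 -4.9 -7.9] g 0.131 t58.6
100 yaw 100.0 Mz -0.051 F [15.2 -4.8 -8.5] g 0.132 t58.9
105 yaw 105.0 Mz 0.023 F [15.5 -4.7 -8.4] g 0.129 t59.1
110 yaw 110.0 Mz 0.022 F [17.1 -4.6 -9.4] g 0.128 t59.4
115 yaw 115.0 Mz -0.091 F [ 16.8  -2.7 -10. ] g 0.129 t59.6
120 yaw 120.0 Mz -0.142 F [18.7 -3.6 -9.5] g 0.125 t59.9
125 yaw 125.0 Mz -0.038 F [ 20.   -1.8 -11.5] g 0.131 t60.1
130 yaw 130.0 Mz 0.133 F [20.8 -0.4 -9.6] g 0.131 t60.4
135 yaw 135.0 Mz 0.084 F [ 22.5   0.4 -12.1] g 0.127 t60.6
140 yaw 140.0 Mz 0.028 F [ 23.8   0.4 -12.6] g 0.129 t60.9
145 yaw 144.8 Mz -1.421 F [22.7  1.8 -9.9] g 0.132 t61.1
```

```bash
sed -i 's/D=np.array.*;/D=np.array([.4215,-.3145]);/' dial.py; python3 - <<'E'
from dial import *
D0=[.4205,-.3155]
m.move_l([*D0,ZG],R(141.5),max_speed=.05); info('hold')
m.set_gripper(.4); m.move_l([*D,ZG],R(140.5),max_speed=.05); info('free'); m.dwell(.3)
m.set_gripper(0,45); info('grip')
turn(143); info('stop?'); turn(145); info('stop?'); turn(140.5)
for a in list(range(135,-69,-5)):
    turn(a)
    if a%15==5 or m.current_grip_width()>.16: info(a)
turn(-69.8); info('end')
m.set_gripper(.4); info('open'); m.move_l([*D,.16],max_speed=.1)
m.move_ptp([.3,-.15,.3],R(-40)); st()
im,d=snap('top','dial2.png'); C=cloud('top',d)
k=(np.hypot(C[...,0]-D[0],C[...,1]-D[1])<.03)&(C[...,2]>.07)
print(cv2.minAreaRect((C[k][:,:2]*1000).astype(np.float32)))
b,_=snap('side')
f=lambda a:cv2.resize(a,(380,380),interpolation=2)[:,:,::-1]
cv2.imwrite('pics/d2.png',np.hstack([f(im[215:260,380:425]),f(b[140:330,220:410])]))
E
```

```text
hold yaw 141.4 Mz -0.449 F [ 22.7   2.2 -10.7] g 0.129 t61.4
free yaw 140.5 Mz -0.006 F [0.3 0.3 0.5] g 0.402 t62.0
grip yaw 140.5 Mz -0.053 F [3.  4.8 3.4] g 0.131 t62.6
stop? yaw 142.9 Mz -0.855 F [2.8 4.5 4.2] g 0.126 t62.9
stop? yaw 144.8 Mz -1.305 F [2.1 5.2 3.6] g 0.136 t63.1
125 yaw 124.9 Mz -0.023 F [5.4 7.5 3.6] g 0.130 t64.1
110 yaw 109.9 Mz 0.033 F [7.6 8.7 3.3] g 0.131 t64.9
95 yaw 94.9 Mz -0.103 F [ 9.7 10.9  1.8] g 0.129 t65.6
80 yaw 79.9 Mz 0.058 F [12.9 10.4 -0.5] g 0.129 t66.4
65 yaw 64.9 Mz -0.004 F [15.1 10.6 -1.3] g 0.132 t67.1
50 yaw 49.9 Mz 0.082 F [17.   8.9 -2.5] g 0.129 t67.9
35 yaw 34.9 Mz -0.037 F [18.5  8.1 -5. ] g 0.133 t68.6
20 yaw 19.9 Mz 0.012 F [19.   6.2 -7.1] g 0.130 t69.4
5 yaw 4.9 Mz -0.050 F [18.7  4.3 -8. ] g 0.130 t70.1
-10 yaw -10.1 Mz 0.078 F [19.4  1.2 -9.3] g 0.127 t70.9
-25 yaw -25.1 Mz -0.055 F [16.9 -0.9 -9.6] g 0.130 t71.6
-40 yaw -40.1 Mz 0.049 F [ 16.9  -2.9 -10.5] g 0.126 t72.4
-55 yaw -55.1 Mz -0.102 F [13.5 -4.1 -9.4] g 0.132 t73.1
end yaw -69.9 Mz 0.035 F [11.  -6.4 -9.7] g 0.131 t73.9
open yaw -69.8 Mz -0.000 F [ 1.2 -0.1 -0.1] g 0.402 t74.2
 t76.3 p [ 0.3004 -0.1504  0.2996] F [-0.5  0.1  0.6] grip 0.403 0
((420.5827941894531, -315.901123046875), (11.711285591125488, 38.699310302734375), 19.957290649414062)
```

View pics/d2.png

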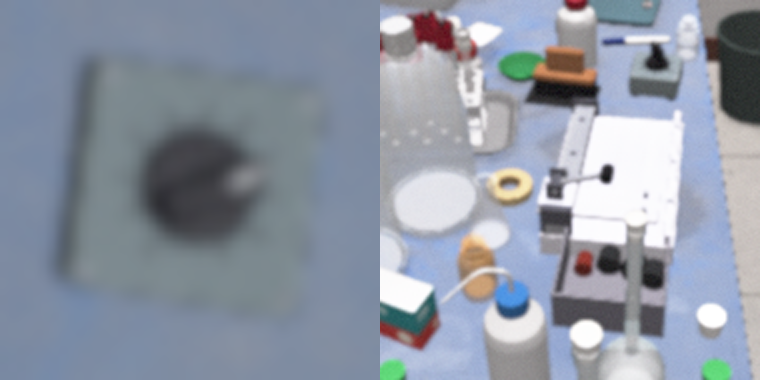

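The pointer (top crop (240,178)) reads -70°, which is 210° from the stop, or seven clicks. The stoppers are in the tray, the brush is upright on its mat and the lever is down.

```bash
python3 -c "
from h import *
print(m.sign_off())"
```

```text
the job is handed in; nothing more can be done
None
```

The job is handed in at about 76 s with no verdict returned: all four stoppers are in the catch tray, the brush is upright on its mat, the carriage is clamped at the end stop and the dial is seven clicks from zero. The lever may have sat about 10° short of fully up while the carriage slid, because the grip slipped; I pushed it fully up at the stop before clamping.

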